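Set up a breath-tester calibration line

ROBOT

A 6-joint arm with a two-finger parallel gripper is mounted at the origin on the work surface. World frame = base frame: x ahead of the robot, y to its left, z up, the work surface at z = 0. Lengths are in mm, angles in rad, forces in N, time in s.
With the tool pointing down it reaches from about 350 to 775 mm from the base axis. Payload 7.3 kg.
Tool frame: the origin (TCP) lies between the finger pads; the fingertips stand bot.tip_extent ahead of it and the grasp point (between the pads) lies 6 mm ahead of it (bot.tip_extent is the distance from the TCP to the fingertips, in mm); x points along the fingers, y is the direction in which the jaws open and shut, and the axes are right-handed (so a half turn about x gives the same grasp; the last joint's range is limited). The gripper opens to 92 mm and grips with 3 to 60 N. Pads are 19 mm wide; open, the fingers measure 130 mm over their backs; the gripper's body (75 mm by 190 mm) begins 47 mm behind the grasp point.
Start: joints at [1.131, 0.342, 1.524, -0, 1.275, -0.146], TCP at [152.02, 502.526, 251.741] pointing down, gripper open.
Joint ranges: [-2.53, 2.53], [-0.77, 2.02], [0.04, 2.7], [-1, 4.14], [0.28, 2.66], [-3.11, 3.11]. Speed limits (rad/s): [2.57, 2.57, 3.14, 3.14, 3.14, 3.14].

INTERFACE

Orientations are given as [roll, pitch, yaw] about the fixed x, y, z axes, in that order (R = Rz(yaw) Ry(pitch) Rx(roll)).
In Python, from plant import bot, capture, workorder gives the robot as it stands. The module is installed in compiled form; this text tells all that it offers.
- The arm moves only by the shell command python3 -m crank 'ROWS'. ROWS is JSON, a list of rows, each an object with "linear": the shift along the tool's x, y, z in cm, a list of three; "delta_rot": the turn, a rotation vector about the tool's x, y, z in degrees, a list of three; "fingers": the opening, from 0 (shut) to 1 (fully open). In form: [{"linear": [x, y, z], "delta_rot": [wx, wy, wz], "fingers": fingers}, ...]. A call has exactly 5 rows; each row shifts and turns the commanded pose from where the row before left it, along the tool's axes as they then stand; what a row does not reach is not made up. A row lasts 1/10 s, in which the tool goes at most 50 mm and 8.59 degrees, less where a joint would pass 70% of its speed; a pose out of reach is approached as far as the arm can. A call with a gripper value outside its range is refused whole. The fingers move at their own pace and stop on an object; the grip force is fixed at half the most. Time passes only in rows, so rows that do not move let the fingers close, or fill a call up. It gives the time, the measured TCP pose, the force and the opening at its end, in the units of the state.
- bot.get_obs(): the state, without advancing time (a new reading comes with each control period).
- capture(name): name is "scene" or "top" or "wrist"; returns a dict with "image" (420x560x3 uint8, blue, green, red), "mtx" (3x3 intrinsics, pixels), "dist_coeffs" ([k1, k2, p1, p2, k3] as OpenCV has them; the pictures are not rectified), "pose" (4x4, takes a point from camera to world coordinates). Camera axes: x right, y down, z forward; pixel columns grow to the right and rows downward; lengths in mm; the calibration is good to about 2 mm. A picture is of the moment at which its call begins. There is no depth.
- workorder.close_job(): hands the job in, once; it reports no verdict.
The state is a dict: "time": time; "joint_positions": joint angles; "dq": joint speeds; "tau": joint torques, N m; "tool_pos": TCP position; "tcp_rot": TCP orientation; "contact_force": force on the tool from outside, world axes, zero at the start; "moment": the same for the moment, N m; "grip_width": finger opening in mm.
Only numpy, scipy, OpenCV 4.12 (cv2) and the standard library are available. Lean on these libraries where they do the work, as an engineer would, in place of code of your own. Each camera call takes 0.05 s, during which the arm holds its last target. There are 200 camera calls.

TASK

Set up the calibration line in the order air pump, heated base, breath tester, printer: lay the tester flat midway between the heated base and the printer, in line with them, lengthwise across the row with its mouthpiece end pointing away from the robot; put the air pump upright on the base's other side, in line too, with its nozzle pointing straight at the base and the nozzle's tip about 3 cm from the base's casing. Stand the open steel vessel in the middle of the base's round plate and seat the black head fully down on the vessel's mouth, heater can inside. Leave the mouthpiece bin, bottle and screwdriver where they are.

Things in the scene. Friction and masses are not known exactly. Their poses are not given: they have to be found in the camera images.
- tester (a point): Handheld breath tester, dark grey, screen up, 130 mm long, 34 high; grip part 50 wide (from 65 mm behind the point to 22 ahead), head end 60 wide, a white mouthpiece tube 74 mm long across it, 52 mm ahead. Point: its centre, 17 mm above its underside. x to the mouthpiece end, z up. 0.25 kg. Starts with that end roughly away from the robot.
- pump (a point): Small air pump: grey box 100 mm long (x), 54 wide (y), 50 high on rubber feet; full width from 10 to 38 mm above the bench. A thin black nozzle on one end, tip 65 mm from the point. Point: middle of the box, 25 mm above its underside. x points out along the nozzle, z up. 0.35 kg. Starts with the nozzle roughly away from the robot, so needs about a quarter turn.
- vessel (a point): Open stainless steel vessel: straight cylinder of 60 mm outside diameter, 80 mm high, 3 mm wall (54 mm bore), standing mouth up. Point: on its axis, half-way up (40 mm above its underside). z up; its yaw does not matter. 0.25 kg.
- head (a point): Round head for the vessel, 88 mm high, standing on its tapered steel heater can (34 mm wide at the foot, 44 at the top, 25 high). Above it a black flange (66 wide, 8 thick) that rests on the vessel's rim, a black grip 50 wide, 40 high, and short stubs on top. Point: on the axis, 44 mm above the foot; grip from 11 mm below to 29 above it. Seated, it is 59 mm above the vessel's point. 0.25 kg.
- plate (a point): Heated base, fixed: square stainless casing 130 x 130 mm, 60 high, display and blue band on the front, facing the robot; on top a dark round plate, 84 mm diameter, 4 mm proud. Point: centre of the plate's top, 64 mm above the bench. x points to the back (away from the robot), y to the left along the row, z up.
- printer: Slip printer, fixed, dark grey: 130 mm deep (x), 120 wide (y), 70 high. Origin: centre of its underside; x points to its back, as the base's does. It stands in line with the base, its centre 300 mm from the base's, either on the left or on the right of it.
- bin: Bystander: loose open blue bin of white mouthpieces, 110 mm (x) by 90 (y), 55 high, 300 mm (centres) from the base on the side away from the printer; the pump goes between it and the base. Origin: centre of its underside. Leave it in place.
- bottle: Bystander: loose white plastic bottle with a blue cap, 60 mm diameter, 140 mm high, standing beyond the left end of the row. Origin: centre of its underside. Must not be shifted.
- screwdriver: Bystander: loose screwdriver about 200 mm long, lying beyond the right end of the row. Must not be shifted.

How it is judged (in metres and radians):
At the end, for the whole second after the job is handed in: At rest: tester flat, midway base-printer, mouthpiece away from robot; pump on the other side, nozzle to base, tip 30 mm off it (both 15 mm along the row, 20 mm across, 0.2 rad); vessel upright within 12 mm of the plate's centre; head fully down, within 8 mm of its axis; bystanders within 25 mm (((y of printer in the frame of plate between 0.2 and 0.4 m and y of tester in the frame of plate between 0.1375 and 0.1675 m and y of plate in the frame of tester between -0.19 and -0.12 m and y of pump in the frame of plate between -0.175 and -0.145 m) or (y of printer in the frame of plate between -0.4 and -0.2 m and y of tester in the frame of plate between -0.1675 and -0.1375 m and y of plate in the frame of tester between 0.12 and 0.19 m and y of pump in the frame of plate between 0.145 and 0.175 m)) and x of tester in the frame of plate between -0.02 and 0.02 m and angle between the x axis of tester and the x axis of plate, either way round below 0.2 rad and angle between each of tester, pump's own z axis and vertical below 0.1 rad and height (world z) of tester below 0.024 m and x of pump in the frame of plate between -0.02 and 0.02 m and x of plate in the frame of pump above 0.12 m and angle between the x axis of pump and the y axis of plate, either way round below 0.2 rad and height (world z) of pump below 0.032 m and horizontal distance between vessel and plate below 0.012 m and z of vessel in the frame of plate between 0.035 and 0.045 m and angle between vessel's own z axis and vertical below 0.06 rad and horizontal distance between head and vessel below 0.008 m and z of head in the frame of vessel between 0.053 and 0.064 m and angle between head's own z axis and vertical below 0.08 rad and linear speed of each of tester_b, pump_b, vessel_b, head_b below 0.02 m/s); the robot touches nothing.
It fails at once if the mouthpiece bin is moved by more than 25 mm (distance of bin from where it was at the start of the episode above 0.025 m).
It fails at once if the bottle is moved by more than 25 mm (distance of bottle from where it was at the start of the episode above 0.025 m).
It fails at once if the screwdriver is moved by more than 25 mm (distance of screwdriver from where it was at the start of the episode above 0.025 m).
It also fails if it takes over 120 s, if anything falls off the work surface, if the arm or the gripper's body presses on something with over 40 N, if the wrist force passes 120 N, or if a joint passes its speed limit or range.

## Working session

There is one attempt and no reset: what is moved stays moved. The work goes in short steps, Python scripts to look and compute and a shell command to move; the robot and the scene stay as the last step left them, time stands still between calls to the robot, and variables do not carry over. Pictures are saved under pics/ and viewed, on a budget of 14 in all, crops included, one or two more only if the job needs it, and the job is handed in when it is done.

```bash
mkdir -p pics
cat > h.py <<'E'
import numpy as np, cv2
from plant import bot, capture, workorder
from scipy.spatial.transform import Rotation as R
def snap(n,f):
    c=capture(n); cv2.imwrite(f'pics/{f}.png',c['image']); np.savez(f'pics/{f}.npz',**{k:np.array(v) for k,v in c.items()}); return c
def px2w(f,pts,z):
    c=np.load(f'pics/{f}.npz'); P=c['pose']
    u=cv2.undistortPoints(np.array(pts,float).reshape(-1,1,2),c['mtx'],c['dist_coeffs']).reshape(-1,2)
    d=np.c_[u,np.ones(len(u))]@P[:3,:3].T; o=P[:3,3]
    z=np.broadcast_to(z,len(u)); return o+d*((z-o[2])/d[:,2])[:,None]
def w2px(f,p):
    c=np.load(f'pics/{f}.npz'); T=np.linalg.inv(c['pose'])
    return cv2.projectPoints(np.array(p,float).reshape(-1,1,3),cv2.Rodrigues(T[:3,:3])[0],T[:3,3],c['mtx'],c['dist_coeffs'])[0].reshape(-1,2)
E
python3 - <<'E'
from h import *
np.set_printoptions(precision=3,suppress=True)
a=snap('top','top0');b=snap('scene','scene0')
for c in(a,b): print(np.array(c['pose']),np.array(c['mtx']))
print(bot.get_obs(),bot.tip_extent)
cv2.imwrite('pics/both.png',np.hstack([a['image'],b['image']])[:, :])
E
```

```text
[[  -0.002   -0.995    0.097  441.572]
 [  -1.       0.001   -0.005   -8.335]
 [   0.005   -0.097   -0.995 1323.817]
 [   0.       0.       0.       1.   ]] [[442.158   0.    281.493]
 [  0.    442.158 205.839]
 [  0.      0.      1.   ]]
[[  -0.604    0.564   -0.563 1199.586]
 [   0.797    0.432   -0.422  487.193]
 [   0.005   -0.704   -0.711  856.186]
 [   0.       0.       0.       1.   ]] [[407.715   0.    283.84 ]
 [  0.    407.715 201.562]
 [  0.      0.      1.   ]]
{'time': 0.1, 'joint_positions': array([ 1.131,  0.343,  1.525, -0.   ,  1.275, -0.146]), 'dq': array([-0.001, -0.003, -0.003,  0.   ,  0.   , -0.002]), 'tau': array([  0.001, -43.2  , -24.469,   0.072,   0.053,  -0.   ]), 'tool_pos': array([151.879, 502.207, 251.117]), 'tcp_rot': array([-1.69 ,  1.569, -1.984]), 'contact_force': array([ 0.216, -0.862, -0.612]), 'moment': array([-0.024,  0.014, -0.003]), 'grip_width': 92.02160202611087} 25.0
```

View pics/top0.png

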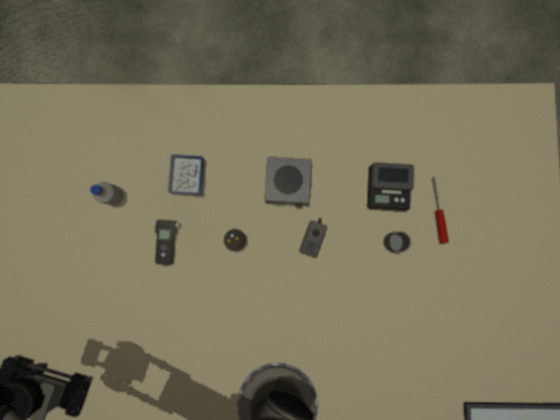

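View pics/scene0.png

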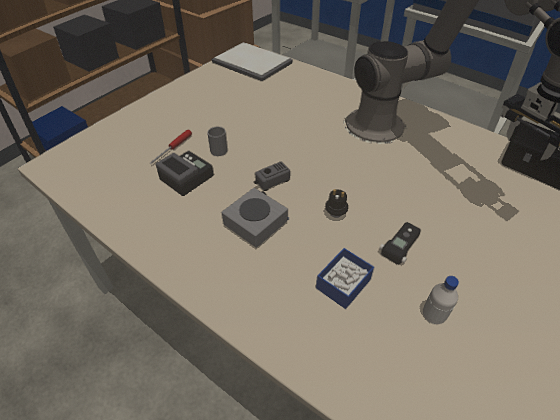

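The top view shows the bin (187,175), the base (288,181) and the printer (390,187), so the printer is on the right (-y). The tester is at (165,243), the head at (235,240), the pump at (314,238) and the vessel at (397,242). I'll enlarge it to measure.

Run:
```python
from h import *
i=cv2.imread('pics/top0.png')[145:275,140:420]
i=cv2.resize(i,None,fx=2.85,fy=2.85,interpolation=cv2.INTER_CUBIC); i=cv2.convertScaleAbs(i,alpha=1.5); cv2.imwrite('pics/crop0.png',i)
```

```text
(no output)
```

View pics/crop0.png

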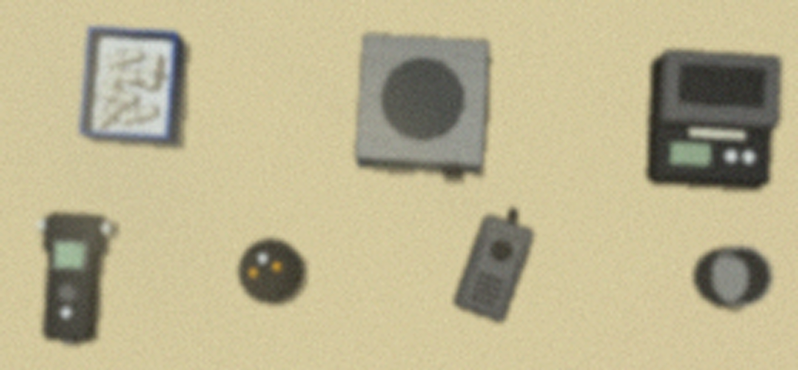

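Run:
```python
from h import *
np.set_printoptions(precision=1,suppress=True)
f=lambda p,z: px2w('top0',np.array(p)/2.85+[140,145]-0.3,z)
pl=f([(423,98)],64); print('plate',pl)
c=f([(363,34),(489,40),(484,166),(357,158)],60); print('casing',c.mean(0),np.degrees(np.arctan2(*(c[0]-c[3])[1::-1])),np.degrees(np.arctan2(*(c[1]-c[2])[1::-1])))
t=f([(42,226),(110,229),(46,339),(97,342)],[20,20,30,30]);print('tester',t)
m=(t[0]+t[1])/2-(t[2]+t[3])/2;print(np.degrees(np.arctan2(m[1],m[0])),(t[2]+t[3])/2+m/np.hypot(*m[:2])*65)
c=f([(487,214),(533,230),(502,321),(455,303)],48);print('pump',c.mean(0));
for m in(c[0]-c[3],c[1]-c[2]):print(np.degrees(np.arctan2(m[1],m[0])),np.hypot(*m[:2]))
print('head',f([(271,270)],73),'vessel',f([(741,277)],80))
print('bin',f([(134,85)],55),'printer',f([(715,118)],60))
o=bot.get_obs();r=R.from_euler('xyz',o['tcp_rot']).as_matrix();print(r.round(3))
P=np.array(capture('wrist')['pose']);print('cam in tool',r.T@(P[:3,3]-o['tool_pos']));print(r.T@P[:3,:3])
```

```text
plate [[642.3 -34.3  64. ]]
casing [641.7 -34.6  60. ] -2.665072459021347 -2.711153913057703
tester [[516.1 358.2  20. ]
 [512.9 288.4  20. ]
 [400.9 348.2  30. ]
 [397.7 296.7  30. ]]
0.4196745293655671 [464.3 322.9  24.4]
pump [ 472.4 -106.    48. ]
-20.198099851430197 95.59137648831118
-19.453374267977342 97.01738078392638
head [[469.1 116.8  73. ]] vessel [[ 461.4 -345.8   80. ]]
bin [[657.3 259.1  55. ]] printer [[ 622.  -329.6   60. ]]
[[-0.   0.3  1. ]
 [-0.   1.  -0.3]
 [-1.  -0.  -0. ]]
cam in tool [-132.8    1.4  -74.9]
[[ 0.  -0.3  1. ]
 [ 1.   0.   0. ]
 [-0.   1.   0.3]]
```

```bash
cat >> h.py <<'E'
def plan(x,y,z,psi):
    "grasp-point target mm (tool down), yaw of tool z deg -> rotvec deg then linear cm in new axes"
    o=bot.get_obs(); r=R.from_euler('xyz',o['tcp_rot'])
    p=np.radians(psi); zt=np.array([np.cos(p),np.sin(p),0]); xt=np.array([0,0,-1.]); t=R.from_matrix(np.c_[xt,np.cross(zt,xt),zt])
    d=np.array([x,y,z])+[0,0,6]-o['tool_pos']
    print('rot',(r.inv()*t).as_rotvec(degrees=True).round(2),'lin cm',(t.inv().apply(d)/10).round(2),'| now',o['tool_pos'].round(1),'F',o['contact_force'].round(1),'w',round(o['grip_width'],1),'t',o['time'])
E
python3 -c "
from h import *
plan(444,323,200,0)"
```

```text
rot [-16.83  -0.02   0.06] lin cm [  4.52 -17.93  29.21] | now [151.9 502.3 251.2] F [ 0.1 -0.2 -0.6] w 91.6 t 0.15
```

```bash
python3 -m crank '[{"linear":[0.5,0,0],"delta_rot":[-5.6,0,0],"fingers":1},{"linear":[0.5,0,0],"delta_rot":[-5.6,0,0],"fingers":1},{"linear":[0.5,0,0],"delta_rot":[-5.6,0,0],"fingers":1},{"linear":[0,-2.5,4.1],"delta_rot":[0,0,0],"fingers":1},{"linear":[0,-2.5,4.1],"delta_rot":[0,0,0],"fingers":1}]'
python3 -m crank '[{"linear":[0.6,-2.6,4.2],"delta_rot":[0,0,0],"fingers":1},{"linear":[0.6,-2.6,4.2],"delta_rot":[0,0,0],"fingers":1},{"linear":[0.6,-2.6,4.2],"delta_rot":[0,0,0],"fingers":1},{"linear":[0.6,-2.6,4.2],"delta_rot":[0,0,0],"fingers":1},{"linear":[0.6,-2.6,4.2],"delta_rot":[0,0,0],"fingers":1}]'
python3 -m crank '[{"linear":[0,0,0],"delta_rot":[0,0,0],"fingers":1},{"linear":[0,0,0],"delta_rot":[0,0,0],"fingers":1},{"linear":[0,0,0],"delta_rot":[0,0,0],"fingers":1},{"linear":[0,0,0],"delta_rot":[0,0,0],"fingers":1},{"linear":[0,0,0],"delta_rot":[0,0,0],"fingers":1}]'
python3 -c "
from h import *
plan(444,323,200,0);snap('wrist','w1')"
```

```text
time: 0.65
tool_pos: [233.9, 452.2, 236.2]
tcp_rot: [-2.221, 1.57, -2.218]
contact_force: [1.0, 0.3, -0.1]
grip_width: 92.3
time: 1.15
tool_pos: [445.3, 321.0, 206.3]
tcp_rot: [2.925, 1.571, 2.924]
contact_force: [1.0, 1.0, -0.2]
grip_width: 92.1
time: 1.65
tool_pos: [443.0, 323.2, 207.1]
tcp_rot: [0.765, 1.57, 0.766]
contact_force: [-0.7, -0.7, -0.1]
grip_width: 91.8
rot [ 0.08  0.02 -0.02] lin cm [ 0.11 -0.02  0.1 ] | now [443.  323.2 207.1] F [-0.7 -0.7 -0.1] w 91.8 t 1.65
```

View pics/w1.png

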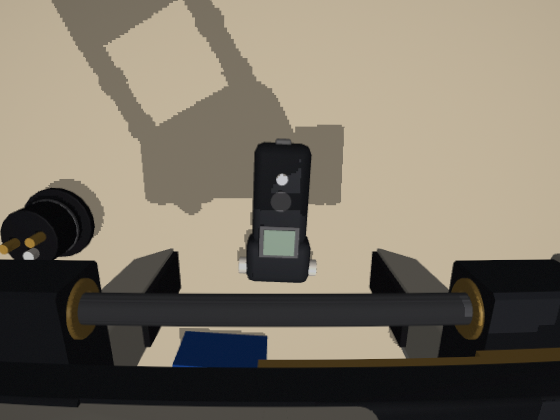

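The tester stands below the gripper with its grip part at about (282,180) and its mouthpiece at (242,266) to (313,268). I'll work out its pose from these.

Run:
```python
from h import *
np.set_printoptions(precision=1,suppress=True)
t=px2w('w1',[(242,266),(313,268),(255,160),(311,160),(252,225),(308,227),(248,279),(308,282),(283,141)],[17,17,32,32,32,32,30,30,30]);print(t)
m=t[4:6].mean(0)-t[2:4].mean(0);print(np.degrees(np.arctan2(m[1],m[0])));m=t[0]-t[1];print(np.degrees(np.arctan2(m[1],m[0])))
```

```text
[[517.9 293.   17. ]
 [519.9 362.3  17. ]
 [412.4 307.8  32. ]
 [412.2 355.6  32. ]
 [470.8 304.4  32. ]
 [472.5 354.7  32. ]
 [525.3 299.7  30. ]
 [528.3 356.6  30. ]
 [396.4 331.6  30. ]]
-2.0571396216623055
-91.62170275432058
```

```bash
python3 -m crank '[{"linear":[3,0.3,0.2],"delta_rot":[1.8,0,0],"fingers":1},{"linear":[4,0.4,0.2],"delta_rot":[0,0,0],"fingers":1},{"linear":[4,0,0],"delta_rot":[0,0,0],"fingers":1},{"linear":[3,0,0],"delta_rot":[0,0,0],"fingers":1},{"linear":[2.5,0,0],"delta_rot":[0,0,0],"fingers":1}]'
python3 -m crank '[{"linear":[0.8,0,0],"delta_rot":[0,0,0],"fingers":1},{"linear":[0,0,0],"delta_rot":[0,0,0],"fingers":1},{"linear":[0,0,0],"delta_rot":[0,0,0],"fingers":0},{"linear":[0,0,0],"delta_rot":[0,0,0],"fingers":0},{"linear":[0,0,0],"delta_rot":[0,0,0],"fingers":0}]'
python3 -m crank '[{"linear":[0,0,0],"delta_rot":[0,0,0],"fingers":0},{"linear":[0,0,0],"delta_rot":[0,0,0],"fingers":0},{"linear":[0,0,0],"delta_rot":[0,0,0],"fingers":0},{"linear":[0,0,0],"delta_rot":[0,0,0],"fingers":0},{"linear":[0,0,0],"delta_rot":[0,0,0],"fingers":0}]'
python3 -c "
from h import *
plan(447,330,27,-1.8);plan(615,-183,180,-2.9)"
```

```text
time: 2.2
tool_pos: [447.0, 329.5, 40.0]
tcp_rot: [-2.668, 1.569, -2.699]
contact_force: [-0.5, -0.9, -0.6]
grip_width: 91.4
time: 2.7
tool_pos: [448.7, 329.7, 35.0]
tcp_rot: [0.542, 1.568, 0.51]
contact_force: [0.5, -0.2, -0.1]
grip_width: 72.1
time: 3.2
tool_pos: [448.1, 329.2, 34.0]
tcp_rot: [-0.069, 1.571, -0.101]
contact_force: [-0.8, -1.2, 4.6]
grip_width: 49.7
rot [-0.04  0.01  0.  ] lin cm [ 0.1   0.07 -0.11] | now [448.1 329.2  34. ] F [-0.8 -1.2  4.6] w 49.7 t 3.2
rot [1.06 0.01 0.  ] lin cm [-15.2  -50.31  19.26] | now [448.1 329.2  34. ] F [-0.8 -1.2  4.6] w 49.7 t 3.2
```

```bash
python3 -m crank '[{"linear":[-3,0,0],"delta_rot":[0,0,0],"fingers":0},{"linear":[-4,0,0],"delta_rot":[0,0,0],"fingers":0},{"linear":[-4,0,0],"delta_rot":[1,0,0],"fingers":0},{"linear":[-4.2,0,0],"delta_rot":[0,0,0],"fingers":0},{"linear":[0,-3,1],"delta_rot":[0,0,0],"fingers":0}]'
python3 -m crank '[{"linear":[0,-4,1.5],"delta_rot":[0,0,0],"fingers":0},{"linear":[0,-4,1.5],"delta_rot":[0,0,0],"fingers":0},{"linear":[0,-4,1.5],"delta_rot":[0,0,0],"fingers":0},{"linear":[0,-4,1.5],"delta_rot":[0,0,0],"fingers":0},{"linear":[0,-4,1.5],"delta_rot":[0,0,0],"fingers":0}]'
python3 -m crank '[{"linear":[0,-4,1.5],"delta_rot":[0,0,0],"fingers":0},{"linear":[0,-4,1.5],"delta_rot":[0,0,0],"fingers":0},{"linear":[0,-4,1.5],"delta_rot":[0,0,0],"fingers":0},{"linear":[0,-4,1.5],"delta_rot":[0,0,0],"fingers":0},{"linear":[0,-4,1.5],"delta_rot":[0,0,0],"fingers":0}]'
python3 -m crank '[{"linear":[0,-4,1.6],"delta_rot":[0,0,0],"fingers":0},{"linear":[0,-3,1.6],"delta_rot":[0,0,0],"fingers":0},{"linear":[0,0,0],"delta_rot":[0,0,0],"fingers":0},{"linear":[0,0,0],"delta_rot":[0,0,0],"fingers":0},{"linear":[0,0,0],"delta_rot":[0,0,0],"fingers":0}]'
python3 -c "
from h import *
plan(615,-183,180,-2.9);snap('wrist','w2')"
```

```text
time: 3.7
tool_pos: [458.4, 302.3, 191.3]
tcp_rot: [0.616, 1.559, 0.57]
contact_force: [1.8, 0.6, -2.3]
grip_width: 49.8
time: 4.2
tool_pos: [521.5, 93.8, 185.2]
tcp_rot: [2.966, 1.57, 2.917]
contact_force: [0.4, 1.2, -1.7]
grip_width: 50.1
time: 4.7
tool_pos: [586.5, -109.7, 184.9]
tcp_rot: [2.645, 1.569, 2.596]
contact_force: [-0.2, 0.3, -2.6]
grip_width: 49.7
time: 5.2
tool_pos: [614.6, -178.5, 185.0]
tcp_rot: [2.525, 1.569, 2.477]
contact_force: [0.1, 0.8, -2.7]
grip_width: 49.6
rot [ 0.11 -0.09 -0.06] lin cm [-0.1  -0.45  0.07] | now [ 614.6 -178.5  185. ] F [ 0.1  0.8 -2.7] w 49.6 t 5.2
```

View pics/w2.png

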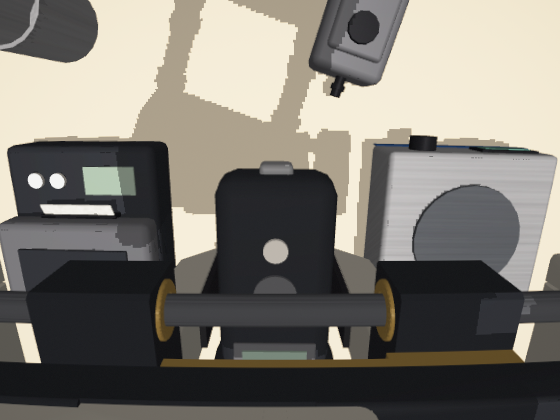

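The tester is held level, with the printer to its left and the base to its right. The plate's ellipse runs from about (411,243) to (519,238), with its top at (470,184).

Run:
```python
from h import *
np.set_printoptions(precision=1,suppress=True)
t=px2w('w2',[(411,243),(519,238),(470,184)],64);print('plate pts',t)
p=np.r_[(t[0,:2]+t[1,:2])/2]; print('y ctr',p[1],'x ctr',t[2,0]+42)
print('base front edge z60',px2w('w2',[(390,155),(540,155)],60))
print('printer front bottom',px2w('w2',[(35,139),(160,139)],0), 'right top',px2w('w2',[(170,150)],[40]))
# held tester
print(px2w('w2',[(217,200),(335,200),(277,168)],185))
# image refine: plate ellipse in top-down rectified patch
c=np.load('pics/w2.npz');g=cv2.cvtColor(c['image'],cv2.COLOR_BGR2GRAY)
xs=np.arange(570,645,.5);ys=np.arange(-110,30,.5)
Y,X=np.meshgrid(ys,xs);q=w2px('w2',np.c_[X.ravel(),Y.ravel(),np.full(X.size,64)]).astype(np.float32).reshape(X.shape+(2,))
o=cv2.remap(g,q[...,0],q[...,1],cv2.INTER_LINEAR)
b=cv2.GaussianBlur(o,(0,0),3).astype(float);best=[]
a=np.radians(np.arange(100,261,4)) # robot-side arc
for cx in np.arange(630,660,1.):
  for cy in np.arange(-50,-20,1.):
    f=lambda r:cv2.remap(b.astype(np.float32),((cy+r*np.sin(a)-ys[0])/.5).astype(np.float32)[None],((cx+r*np.cos(a)-xs[0])/.5).astype(np.float32)[None],cv2.INTER_LINEAR).mean()
    best.append((f(45)-f(39),cx,cy))
print(sorted(best)[-5:])
```

```text
plate pts [[643.5 -74.9  64. ]
 [644.   10.4  64. ]
 [599.6 -33.5  64. ]]
y ctr -32.223468596288875 x ctr 641.6214749448061
base front edge z60 [[576.7 -92.4  60. ]
 [580.8  20.7  60. ]]
printer front bottom [[ 554.8 -388.     0. ]
 [ 561.6 -274.6    0. ]] right top [[ 567.7 -255.2   40. ]]
[[ 573.1 -197.1  185. ]
 [ 575.3 -152.3  185. ]
 [ 562.  -173.8  185. ]]
[(np.float32(82.008415), np.float64(640.0), np.float64(-33.0)), (np.float32(82.17166), np.float64(642.0), np.float64(-33.0)), (np.float32(82.59465), np.float64(642.0), np.float64(-34.0)), (np.float32(84.756905), np.float64(641.0), np.float64(-34.0)), (np.float32(84.95727), np.float64(641.0), np.float64(-33.0))]
```

```bash
python3 -m crank '[{"linear":[2,-0.5,0.05],"delta_rot":[0,0,0],"fingers":0},{"linear":[3,0,0],"delta_rot":[0,0,0],"fingers":0},{"linear":[3,0,0],"delta_rot":[0,0,0],"fingers":0},{"linear":[3,0,0],"delta_rot":[0,0,0],"fingers":0},{"linear":[2,0,0],"delta_rot":[0,0,0],"fingers":0}]'
python3 -m crank '[{"linear":[1,0,0],"delta_rot":[0,0,0],"fingers":0},{"linear":[0.5,0,0],"delta_rot":[0,0,0],"fingers":0},{"linear":[0.5,0,0],"delta_rot":[0,0,0],"fingers":0},{"linear":[0,0,0],"delta_rot":[0,0,0],"fingers":0},{"linear":[0,0,0],"delta_rot":[0,0,0],"fingers":0}]'
python3 -c "
from h import *
plan(615,-183.5,28,-2.9)"
```

```text
time: 5.75
tool_pos: [614.3, -182.8, 53.7]
tcp_rot: [2.717, 1.568, 2.669]
contact_force: [-0.8, -0.6, -2.4]
grip_width: 49.6
time: 6.25
tool_pos: [615.9, -184.7, 36.7]
tcp_rot: [-0.315, 1.569, -0.364]
contact_force: [-0.0, 0.5, -2.6]
grip_width: 49.9
rot [0.07 0.09 0.03] lin cm [ 0.27  0.12 -0.09] | now [ 615.9 -184.7   36.7] F [-0.   0.5 -2.6] w 49.9 t 6.25
```

```bash
python3 -m crank '[{"linear":[0.2,0,0],"delta_rot":[0,0,0],"fingers":0},{"linear":[0,0,0],"delta_rot":[0,0,0],"fingers":0},{"linear":[0,0,0],"delta_rot":[0,0,0],"fingers":0.75},{"linear":[0,0,0],"delta_rot":[0,0,0],"fingers":0.75},{"linear":[0,0,0],"delta_rot":[0,0,0],"fingers":0.75}]'
python3 -m crank '[{"linear":[-1,0,0],"delta_rot":[0,0,0],"fingers":0.75},{"linear":[-3,0,0],"delta_rot":[0,0,0],"fingers":0.75},{"linear":[-4,0,0],"delta_rot":[0,0,0],"fingers":1},{"linear":[-4,0,0],"delta_rot":[0,0,0],"fingers":1},{"linear":[-3.5,0,0],"delta_rot":[0,0,0],"fingers":1}]'
python3 -c "
from h import *
plan(472,-106,200,-20)"
```

```text
time: 6.75
tool_pos: [615.6, -184.7, 34.1]
tcp_rot: [-0.2, 1.57, -0.25]
contact_force: [0.8, -1.1, -0.1]
grip_width: 67.2
time: 7.25
tool_pos: [615.6, -184.7, 191.9]
tcp_rot: [-0.302, 1.569, -0.352]
contact_force: [0.7, -0.2, -0.6]
grip_width: 88.5
rot [17.17  0.13  0.02] lin cm [ -1.41   2.48 -16.18] | now [ 615.6 -184.7  191.9] F [ 0.7 -0.2 -0.6] w 88.5 t 7.25
```

```bash
python3 -m crank '[{"linear":[-0.7,0,0],"delta_rot":[8.5,0,0],"fingers":1},{"linear":[-0.7,0,0],"delta_rot":[8.5,0,0],"fingers":1},{"linear":[0,0.6,-4],"delta_rot":[0,0,0],"fingers":1},{"linear":[0,0.6,-4],"delta_rot":[0,0,0],"fingers":1},{"linear":[0,0.6,-4],"delta_rot":[0,0,0],"fingers":1}]'
python3 -m crank '[{"linear":[0,0.6,-4],"delta_rot":[0,0,0],"fingers":1},{"linear":[0,0,0],"delta_rot":[0,0,0],"fingers":1},{"linear":[0,0,0],"delta_rot":[0,0,0],"fingers":1},{"linear":[0,0,0],"delta_rot":[0,0,0],"fingers":1},{"linear":[0,0,0],"delta_rot":[0,0,0],"fingers":1}]'
python3 -c "
from h import *
plan(472,-106,200,-20);snap('wrist','w3')"
```

```text
time: 7.75
tool_pos: [507.2, -126.3, 203.3]
tcp_rot: [0.134, 1.57, -0.213]
contact_force: [-0.2, -0.2, 1.0]
grip_width: 91.9
time: 8.25
tool_pos: [474.1, -108.4, 202.9]
tcp_rot: [-0.001, 1.57, -0.347]
contact_force: [0.1, -0.0, -0.3]
grip_width: 91.6
rot [ 0.15  0.07 -0.  ] lin cm [-0.31  0.16 -0.28] | now [ 474.1 -108.4  202.9] F [ 0.1 -0.  -0.3] w 91.6 t 8.25
```

View pics/w3.png

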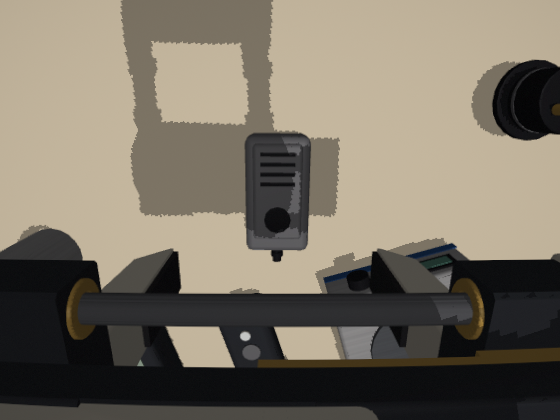

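The pump's box spans (246–310, 133–249) and its nozzle tip is at (277,260).

Run:
```python
from h import *
np.set_printoptions(precision=1,suppress=True)
t=px2w('w3',[(245,150),(311,150),(246,235),(308,235),(278,133),(277,249),(277,261)],[38,38,38,38,38,38,25]);print(t)
m=t[2:4].mean(0)-t[:2].mean(0);print(np.degrees(np.arctan2(m[1],m[0])),(t[4]+t[5])/2)
```

```text
[[ 428.1 -116.2   38. ]
 [ 446.4  -65.3   38. ]
 [ 497.4 -142.    38. ]
 [ 515.7  -90.9   38. ]
 [ 424.3  -86.2   38. ]
 [ 519.  -120.9   38. ]
 [ 535.4 -126.6   25. ]]
-20.301093789354997 [ 471.6 -103.5   38. ]
```

```bash
python3 -m crank '[{"linear":[3,0.35,-0.35],"delta_rot":[0.3,0,0],"fingers":1},{"linear":[4,0,0],"delta_rot":[0,0,0],"fingers":1},{"linear":[4,0,0],"delta_rot":[0,0,0],"fingers":1},{"linear":[3.5,0,0],"delta_rot":[0,0,0],"fingers":1},{"linear":[2.0,0,0],"delta_rot":[0,0,0],"fingers":1}]'
python3 -m crank '[{"linear":[0.8,0,0],"delta_rot":[0,0,0],"fingers":1},{"linear":[0,0,0],"delta_rot":[0,0,0],"fingers":1},{"linear":[0,0,0],"delta_rot":[0,0,0],"fingers":0},{"linear":[0,0,0],"delta_rot":[0,0,0],"fingers":0},{"linear":[0,0,0],"delta_rot":[0,0,0],"fingers":0}]'
python3 -m crank '[{"linear":[0,0,0],"delta_rot":[0,0,0],"fingers":0},{"linear":[0,0,0],"delta_rot":[0,0,0],"fingers":0},{"linear":[0,0,0],"delta_rot":[0,0,0],"fingers":0},{"linear":[0,0,0],"delta_rot":[0,0,0],"fingers":0},{"linear":[0,0,0],"delta_rot":[0,0,0],"fingers":0}]'
python3 -c "
from h import *
plan(472,-104,24,-20.3);plan(649.4,126.4,180,-92.8)"
```

```text
time: 8.8
tool_pos: [470.1, -103.1, 34.8]
tcp_rot: [3.093, 1.567, 2.741]
contact_force: [-0.7, 0.7, -0.3]
grip_width: 92.0
time: 9.3
tool_pos: [471.6, -103.5, 30.8]
tcp_rot: [0.02, 1.569, -0.331]
contact_force: [-0.1, 1.2, 1.0]
grip_width: 72.3
time: 9.8
tool_pos: [471.1, -103.6, 30.2]
tcp_rot: [-0.292, 1.57, -0.643]
contact_force: [-3.0, -2.2, 5.5]
grip_width: 53.8
rot [0.18 0.05 0.01] lin cm [ 0.02 -0.01  0.1 ] | now [ 471.1 -103.6   30.2] F [-3.  -2.2  5.5] w 53.8 t 9.8
rot [ 7.268e+01  5.000e-02 -2.000e-02] lin cm [-15.58  16.69 -23.84] | now [ 471.1 -103.6   30.2] F [-3.  -2.2  5.5] w 53.8 t 9.8
```

```bash
python3 -m crank '[{"linear":[-2.5,0,0],"delta_rot":[0,0,0],"fingers":0},{"linear":[-3.3,0,0],"delta_rot":[0,0,0],"fingers":0},{"linear":[-3.3,0,0],"delta_rot":[7.3,0,0],"fingers":0},{"linear":[-3.3,0,0],"delta_rot":[7.3,0,0],"fingers":0},{"linear":[-3.3,0,0],"delta_rot":[7.3,0,0],"fingers":0}]'
python3 -m crank '[{"linear":[0,0,0],"delta_rot":[7.3,0,0],"fingers":0},{"linear":[0,0,0],"delta_rot":[7.3,0,0],"fingers":0},{"linear":[0,0,0],"delta_rot":[7.3,0,0],"fingers":0},{"linear":[0,0,0],"delta_rot":[7.3,0,0],"fingers":0},{"linear":[0,0,0],"delta_rot":[7.3,0,0],"fingers":0}]'
python3 -m crank '[{"linear":[0,0,0],"delta_rot":[7.3,0,0],"fingers":0},{"linear":[0,0,0],"delta_rot":[7,0,0],"fingers":0},{"linear":[0,2,-3],"delta_rot":[0,0,0],"fingers":0},{"linear":[0,2,-3],"delta_rot":[0,0,0],"fingers":0},{"linear":[0,2.5,-3.5],"delta_rot":[0,0,0],"fingers":0}]'
python3 -m crank '[{"linear":[0,2.5,-3.5],"delta_rot":[0,0,0],"fingers":0},{"linear":[0,2.5,-3.5],"delta_rot":[0,0,0],"fingers":0},{"linear":[0,2.5,-3.5],"delta_rot":[0,0,0],"fingers":0},{"linear":[0,2.5,-3.5],"delta_rot":[0,0,0],"fingers":0},{"linear":[0,0,0],"delta_rot":[0,0,0],"fingers":0}]'
python3 -c "
from h import *
plan(649.4,127.4,180,-92.8);print(bot.get_obs()['joint_positions'])"
```

```text
time: 10.3
tool_pos: [470.1, -102.8, 187.3]
tcp_rot: [-2.97, 1.569, 2.574]
contact_force: [0.7, -0.0, -3.5]
grip_width: 53.7
time: 10.8
tool_pos: [470.2, -102.8, 185.8]
tcp_rot: [-2.329, 1.568, 2.578]
contact_force: [-0.2, 0.4, -5.0]
grip_width: 53.6
time: 11.3
tool_pos: [540.2, -10.8, 185.8]
tcp_rot: [-1.718, 1.568, 2.943]
contact_force: [0.6, -1.0, -3.3]
grip_width: 53.4
time: 11.8
tool_pos: [648.6, 128.1, 184.4]
tcp_rot: [-2.598, 1.568, 2.069]
contact_force: [1.7, 0.4, -3.4]
grip_width: 53.8
rot [ 0.2  -0.12  0.07] lin cm [-0.16  0.08  0.06] | now [648.6 128.1 184.4] F [ 1.7  0.4 -3.4] w 53.8 t 11.8
[0.07815359 0.64644597 1.20414956 0.00232605 1.2919967  0.12285753]
```

```bash
python3 -m crank '[{"linear":[2,0.05,0.05],"delta_rot":[0,0,0],"fingers":0},{"linear":[3.5,0,0],"delta_rot":[0,0,0],"fingers":0},{"linear":[3.5,0,0],"delta_rot":[0,0,0],"fingers":0},{"linear":[3.5,0,0],"delta_rot":[0,0,0],"fingers":0},{"linear":[1.5,0,0],"delta_rot":[0,0,0],"fingers":0}]'
python3 -m crank '[{"linear":[0.7,0,0],"delta_rot":[0,0,0],"fingers":0},{"linear":[0.3,0,0],"delta_rot":[0,0,0],"fingers":0},{"linear":[0,0,0],"delta_rot":[0,0,0],"fingers":0},{"linear":[0,0,0],"delta_rot":[0,0,0],"fingers":0},{"linear":[0,0,0],"delta_rot":[0,0,0],"fingers":0}]'
python3 -c "
from h import *
plan(649.4,127.4,24,-92.8)"
```

```text
time: 12.3
tool_pos: [644.6, 122.4, 41.9]
tcp_rot: [-1.47, 1.562, -3.091]
contact_force: [-0.7, 0.2, -4.0]
grip_width: 54.1
time: 12.8
tool_pos: [648.5, 122.8, 38.2]
tcp_rot: [1.725, 1.568, 0.105]
contact_force: [-0.7, 0.4, -4.5]
grip_width: 54.1
rot [-0.03 -0.02 -0.14] lin cm [ 0.82  0.06 -0.46] | now [648.5 122.8  38.2] F [-0.7  0.4 -4.5] w 54.1 t 12.8
```

```bash
python3 -m crank '[{"linear":[0,0.05,-0.45],"delta_rot":[0,0,0],"fingers":0},{"linear":[0.6,0,0],"delta_rot":[0,0,0],"fingers":0},{"linear":[0.2,0,0],"delta_rot":[0,0,0],"fingers":0},{"linear":[0,0,0],"delta_rot":[0,0,0],"fingers":0},{"linear":[0,0,0],"delta_rot":[0,0,0],"fingers":0}]'
python3 -c "
from h import *
plan(649.4,127.4,24,-92.8)"
```

```text
time: 13.3
tool_pos: [649.0, 127.8, 30.1]
tcp_rot: [1.952, 1.569, 0.332]
contact_force: [-1.9, 1.4, 5.4]
grip_width: 53.7
rot [-0.   -0.04 -0.09] lin cm [0.01 0.05 0.04] | now [649.  127.8  30.1] F [-1.9  1.4  5.4] w 53.7 t 13.3
```

Next I'll release the pump, rise and head for the vessel.

```bash
python3 -m crank '[{"linear":[0,0,0],"delta_rot":[0,0,0],"fingers":0.85},{"linear":[0,0,0],"delta_rot":[0,0,0],"fingers":0.85},{"linear":[0,0,0],"delta_rot":[0,0,0],"fingers":0.85},{"linear":[-1,0,0],"delta_rot":[0,0,0],"fingers":0.85},{"linear":[-3,0,0],"delta_rot":[0,0,0],"fingers":1}]'
python3 -m crank '[{"linear":[-4,0,0],"delta_rot":[0,0,0],"fingers":1},{"linear":[-4,0,0],"delta_rot":[0,0,0],"fingers":1},{"linear":[-4,0,0],"delta_rot":[0,0,0],"fingers":1},{"linear":[-4,0,0],"delta_rot":[0,0,0],"fingers":1},{"linear":[-2,0,0],"delta_rot":[0,0,0],"fingers":1}]'
python3 - <<'E'
from h import *
plan(461,-346,230,-45)
i=snap('top','top1')['image'][145:275,140:420]
i=cv2.resize(i,None,fx=2.85,fy=2.85,interpolation=cv2.INTER_CUBIC); i=cv2.convertScaleAbs(i,alpha=1.5); cv2.imwrite('pics/crop1.png',i)
E
```

```text
time: 13.8
tool_pos: [646.6, 127.0, 66.5]
tcp_rot: [-1.451, 1.565, -3.071]
contact_force: [0.7, 0.4, 0.1]
grip_width: 82.2
time: 14.3
tool_pos: [649.5, 127.3, 254.1]
tcp_rot: [1.711, 1.564, 0.091]
contact_force: [0.6, -0.6, 0.3]
grip_width: 91.8
rot [-47.84   0.11  -0.39] lin cm [  1.81 -46.79  20.14] | now [649.5 127.3 254.1] F [ 0.6 -0.6  0.3] w 91.8 t 14.3
```

View pics/crop1.png

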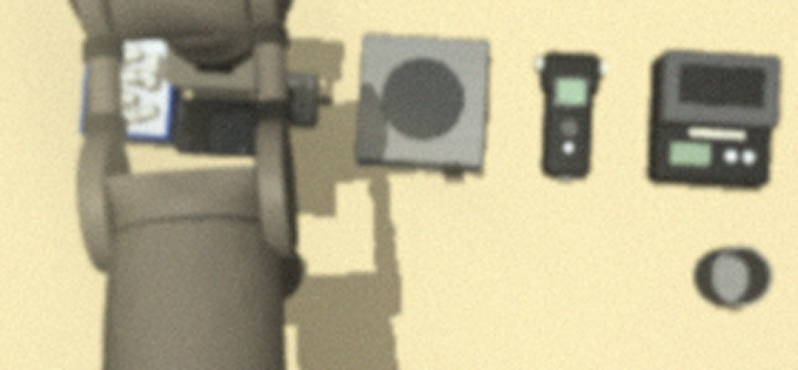

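The tester stands correctly between the base and the printer, at crop position (570,115), and the pump's nozzle at (325,98) points at the base. The vessel is next.

```bash
python3 -m crank '[{"linear":[0,0,0],"delta_rot":[-8,0,0],"fingers":1},{"linear":[0,0,0],"delta_rot":[-8,0,0],"fingers":1},{"linear":[0,0,0],"delta_rot":[-8,0,0],"fingers":1},{"linear":[0,0,0],"delta_rot":[-8,0,0],"fingers":1},{"linear":[0,0,0],"delta_rot":[-8,0,0],"fingers":1}]'
python3 -m crank '[{"linear":[0,0,0],"delta_rot":[-7.8,0,0],"fingers":1},{"linear":[0,-4,1.72],"delta_rot":[0,0,0],"fingers":1},{"linear":[0,-4,1.72],"delta_rot":[0,0,0],"fingers":1},{"linear":[0,-4,1.72],"delta_rot":[0,0,0],"fingers":1},{"linear":[0,-4,1.72],"delta_rot":[0,0,0],"fingers":1}]'
python3 -m crank '[{"linear":[0,-4,1.72],"delta_rot":[0,0,0],"fingers":1},{"linear":[0,-4,1.72],"delta_rot":[0,0,0],"fingers":1},{"linear":[0,-4,1.72],"delta_rot":[0,0,0],"fingers":1},{"linear":[0,-4,1.72],"delta_rot":[0,0,0],"fingers":1},{"linear":[0,-4,1.72],"delta_rot":[0,0,0],"fingers":1}]'
python3 -m crank '[{"linear":[0.9,-4,1.72],"delta_rot":[0,0,0],"fingers":1},{"linear":[0.9,-4,1.72],"delta_rot":[0,0,0],"fingers":1},{"linear":[0,-2.8,1.2],"delta_rot":[0,0,0],"fingers":1},{"linear":[0,0,0],"delta_rot":[0,0,0],"fingers":1},{"linear":[0,0,0],"delta_rot":[0,0,0],"fingers":1}]'
python3 -c "
from h import *
plan(461,-346,230,-45);snap('wrist','w4')"
```

```text
time: 14.85
tool_pos: [648.3, 127.1, 248.5]
tcp_rot: [-2.332, 1.57, 3.034]
contact_force: [-0.2, 0.8, -0.9]
grip_width: 91.9
time: 15.35
tool_pos: [582.9, -35.8, 248.7]
tcp_rot: [-2.186, 1.571, -2.971]
contact_force: [0.8, -0.9, -0.5]
grip_width: 92.0
time: 15.85
tool_pos: [502.1, -238.2, 248.8]
tcp_rot: [0.929, 1.571, 0.143]
contact_force: [1.0, 0.2, 0.2]
grip_width: 91.8
time: 16.35
tool_pos: [459.2, -346.0, 230.5]
tcp_rot: [2.439, 1.57, 1.652]
contact_force: [1.0, 0.8, -0.5]
grip_width: 91.8
rot [-0.13 -0.03 -0.03] lin cm [-0.55  0.13  0.13] | now [ 459.2 -346.   230.5] F [ 1.   0.8 -0.5] w 91.8 t 16.35
```

View pics/w4.png

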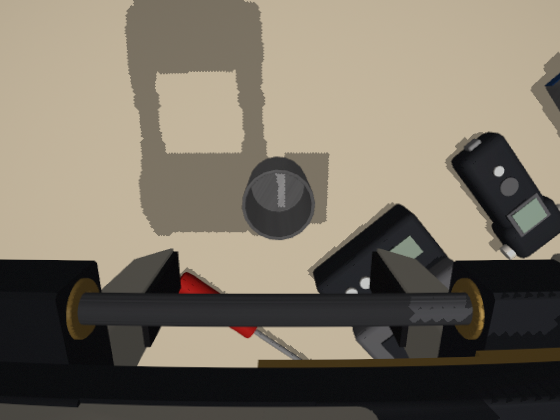

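The vessel's mouth is a circle centred at about (278.5,205), spanning 242 to 315.

Run:
```python
from h import *
np.set_printoptions(precision=1,suppress=True)
t=px2w('w4',[(242.5,205),(314.5,205),(279,239.5),(279,171)],80);print(t,t.mean(0))
m=t[:2].mean(0);plan(m[0],m[1],55,-45)
```

```text
[[ 442.5 -364.5   80. ]
 [ 483.9 -323.2   80. ]
 [ 484.7 -364.6   80. ]
 [ 443.7 -323.9   80. ]] [ 463.7 -344.1   80. ]
rot [-0.1 -0.  -0. ] lin cm [17.   0.3  0.1] | now [ 459.6 -345.3  230.7] F [0.6 0.2 0.3] w 91.8 t 16.4
```

```bash
python3 -m crank '[{"linear":[2.5,0.35,0.2],"delta_rot":[0,0,0],"fingers":1},{"linear":[3.5,0,0],"delta_rot":[0,0,0],"fingers":1},{"linear":[3.5,0,0],"delta_rot":[0,0,0],"fingers":1},{"linear":[3.5,0,0],"delta_rot":[0,0,0],"fingers":1},{"linear":[2.5,0,0],"delta_rot":[0,0,0],"fingers":1}]'
python3 -m crank '[{"linear":[1.4,0,0],"delta_rot":[0,0,0],"fingers":1},{"linear":[0,0,0],"delta_rot":[0,0,0],"fingers":1},{"linear":[0,0,0],"delta_rot":[0,0,0],"fingers":0},{"linear":[0,0,0],"delta_rot":[0,0,0],"fingers":0},{"linear":[0,0,0],"delta_rot":[0,0,0],"fingers":0}]'
python3 -m crank '[{"linear":[0,0,0],"delta_rot":[0,0,0],"fingers":0},{"linear":[0,0,0],"delta_rot":[0,0,0],"fingers":0},{"linear":[0,0,0],"delta_rot":[0,0,0],"fingers":0},{"linear":[0,0,0],"delta_rot":[0,0,0],"fingers":0},{"linear":[0,0,0],"delta_rot":[0,0,0],"fingers":0}]'
python3 -c "
from h import *
plan(463.7,-344.1,55,-45);plan(641.5,-33.5,210,-2.8)"
```

```text
time: 16.9
tool_pos: [463.7, -342.5, 73.8]
tcp_rot: [2.988, 1.569, 2.204]
contact_force: [-0.4, 0.3, -0.1]
grip_width: 92.1
time: 17.4
tool_pos: [464.1, -345.3, 63.1]
tcp_rot: [0.061, 1.568, -0.725]
contact_force: [0.8, -0.5, 0.6]
grip_width: 72.2
time: 17.9
tool_pos: [463.6, -345.3, 62.5]
tcp_rot: [-0.106, 1.569, -0.893]
contact_force: [-1.6, -0.2, 5.7]
grip_width: 60.3
rot [-0.04  0.08  0.01] lin cm [ 0.15  0.09 -0.08] | now [ 463.6 -345.3   62.5] F [-1.6 -0.2  5.7] w 60.3 t 17.9
rot [-4.224e+01  7.000e-02  4.000e-02] lin cm [-15.35  32.01  16.24] | now [ 463.6 -345.3   62.5] F [-1.6 -0.2  5.7] w 60.3 t 17.9
```

```bash
python3 -m crank '[{"linear":[-2,0,0],"delta_rot":[0,0,0],"fingers":0},{"linear":[-3.5,0,0],"delta_rot":[0,0,0],"fingers":0},{"linear":[-3.5,0,0],"delta_rot":[0,0,0],"fingers":0},{"linear":[-3.5,0,0],"delta_rot":[0,0,0],"fingers":0},{"linear":[-2.8,0,0],"delta_rot":[0,0,0],"fingers":0}]'
python3 -c "
from h import *
plan(641.5,-33.5,210,-45)"
```

```text
time: 18.4
tool_pos: [463.4, -344.7, 216.3]
tcp_rot: [0.582, 1.57, -0.204]
contact_force: [-0.1, -0.4, -2.1]
grip_width: 60.2
rot [-0.04  0.02 -0.02] lin cm [ 3.00e-02  3.46e+01 -9.41e+00] | now [ 463.4 -344.7  216.3] F [-0.1 -0.4 -2.1] w 60.2 t 18.4
```

```bash
python3 -m crank '[{"linear":[0,3,-0.8],"delta_rot":[0,0,0],"fingers":0},{"linear":[0,4,-1.1],"delta_rot":[0,0,0],"fingers":0},{"linear":[0,4,-1.1],"delta_rot":[0,0,0],"fingers":0},{"linear":[0,4,-1.1],"delta_rot":[0,0,0],"fingers":0},{"linear":[0,4,-1.1],"delta_rot":[0,0,0],"fingers":0}]'
python3 -m crank '[{"linear":[0,4,-1.1],"delta_rot":[0,0,0],"fingers":0},{"linear":[0,4,-1.1],"delta_rot":[0,0,0],"fingers":0},{"linear":[0,4,-1.1],"delta_rot":[0,0,0],"fingers":0},{"linear":[0,3.6,-0.9],"delta_rot":[0,0,0],"fingers":0},{"linear":[0,0,0],"delta_rot":[0,0,0],"fingers":0}]'
python3 -m crank '[{"linear":[0,0,0],"delta_rot":[0,0,0],"fingers":0},{"linear":[2,0,0],"delta_rot":[0,0,0],"fingers":0},{"linear":[2,0,0],"delta_rot":[0,0,0],"fingers":0},{"linear":[2,0,0],"delta_rot":[0,0,0],"fingers":0},{"linear":[0,0,0],"delta_rot":[0,0,0],"fingers":0}]'
python3 -c "
from h import *
plan(641.5,-33.5,120.5,-45)"
```

```text
time: 18.9
tool_pos: [561.4, -172.0, 214.1]
tcp_rot: [-3.012, 1.569, 2.485]
contact_force: [0.6, 0.1, -2.8]
grip_width: 60.5
time: 19.4
tool_pos: [643.0, -29.1, 213.5]
tcp_rot: [2.604, 1.568, 1.823]
contact_force: [-0.1, -0.1, -2.7]
grip_width: 60.2
time: 19.9
tool_pos: [639.4, -35.0, 151.4]
tcp_rot: [-2.499, 1.564, 2.996]
contact_force: [-0.6, -0.5, -2.6]
grip_width: 60.8
rot [-0.14 -0.33  0.24] lin cm [2.49 0.26 0.05] | now [639.4 -35.  151.4] F [-0.6 -0.5 -2.6] w 60.8 t 19.9
```

```bash
python3 -m crank '[{"linear":[0,0.2,0.05],"delta_rot":[0,0,0],"fingers":0},{"linear":[0.9,0,0],"delta_rot":[0,0,0],"fingers":0},{"linear":[0.9,0,0],"delta_rot":[0,0,0],"fingers":0},{"linear":[0,0,0],"delta_rot":[0,0,0],"fingers":0},{"linear":[0,0,0],"delta_rot":[0,0,0],"fingers":0}]'
python3 -c "
from h import *
plan(641.5,-33.5,120.5,-45)"
```

```text
time: 20.4
tool_pos: [643.5, -32.7, 136.5]
tcp_rot: [-2.584, 1.57, 2.913]
contact_force: [-0.2, 0.9, -2.1]
grip_width: 60.6
rot [-0.03 -0.02  0.02] lin cm [ 1.   -0.2  -0.08] | now [643.5 -32.7 136.5] F [-0.2  0.9 -2.1] w 60.6 t 20.4
```

```bash
python3 -m crank '[{"linear":[0.4,-0.15,-0.05],"delta_rot":[0,0,0],"fingers":0},{"linear":[0.4,0,0],"delta_rot":[0,0,0],"fingers":0},{"linear":[0.2,0,0],"delta_rot":[0,0,0],"fingers":0},{"linear":[0,0,0],"delta_rot":[0,0,0],"fingers":0},{"linear":[0,0,0],"delta_rot":[0,0,0],"fingers":0}]'
python3 -c "
from h import *
plan(641.5,-33.5,120.5,-45)"
```

```text
time: 20.9
tool_pos: [642.2, -33.4, 126.7]
tcp_rot: [1.222, 1.571, 0.436]
contact_force: [-0.4, -1.5, -1.6]
grip_width: 60.0
rot [-0.03  0.   -0.01] lin cm [ 0.02 -0.06 -0.04] | now [642.2 -33.4 126.7] F [-0.4 -1.5 -1.6] w 60.0 t 20.9
```

```bash
python3 -m crank '[{"linear":[0.1,0,0],"delta_rot":[0,0,0],"fingers":0},{"linear":[0,0,0],"delta_rot":[0,0,0],"fingers":1},{"linear":[0,0,0],"delta_rot":[0,0,0],"fingers":1},{"linear":[0,0,0],"delta_rot":[0,0,0],"fingers":1},{"linear":[0,0,0],"delta_rot":[0,0,0],"fingers":1}]'
python3 -m crank '[{"linear":[-1,0,0],"delta_rot":[0,0,0],"fingers":1},{"linear":[-2.5,0,0],"delta_rot":[0,0,0],"fingers":1},{"linear":[-2.5,0,0],"delta_rot":[0,0,0],"fingers":1},{"linear":[-2.5,0,0],"delta_rot":[0,0,0],"fingers":1},{"linear":[0,0,0],"delta_rot":[0,0,0],"fingers":1}]'
python3 -c "
from h import *
plan(468,118,215,-45)"
```

```text
time: 21.4
tool_pos: [642.3, -33.4, 125.7]
tcp_rot: [1.101, 1.571, 0.315]
contact_force: [-1.2, 0.1, -0.1]
grip_width: 87.5
time: 21.9
tool_pos: [644.0, -33.7, 215.7]
tcp_rot: [0.626, 1.562, -0.16]
contact_force: [-0.5, 0.7, 0.6]
grip_width: 91.8
rot [-0.03  0.39 -0.28] lin cm [ -0.53  -1.72 -23.17] | now [644.  -33.7 215.7] F [-0.5  0.7  0.6] w 91.8 t 21.9
```

```bash
python3 -m crank '[{"linear":[-0.2,-0.2,-3.3],"delta_rot":[0,0,0],"fingers":1},{"linear":[0,-0.25,-3.3],"delta_rot":[0,0,0],"fingers":1},{"linear":[0,-0.25,-3.3],"delta_rot":[0,0,0],"fingers":1},{"linear":[0,-0.25,-3.3],"delta_rot":[0,0,0],"fingers":1},{"linear":[0,-0.25,-3.3],"delta_rot":[0,0,0],"fingers":1}]'
python3 -m crank '[{"linear":[0,-0.25,-3.3],"delta_rot":[0,0,0],"fingers":1},{"linear":[0,-0.25,-3.3],"delta_rot":[0,0,0],"fingers":1},{"linear":[0,0,0],"delta_rot":[0,0,0],"fingers":1},{"linear":[0,0,0],"delta_rot":[0,0,0],"fingers":1},{"linear":[0,0,0],"delta_rot":[0,0,0],"fingers":1}]'
python3 -c "
from h import *
plan(468,118,215,-45);snap('wrist','w5')"
```

```text
time: 22.4
tool_pos: [515.7, 75.6, 212.4]
tcp_rot: [-2.749, 1.57, 2.748]
contact_force: [0.2, 0.5, -0.8]
grip_width: 91.8
time: 22.9
tool_pos: [467.6, 117.6, 212.7]
tcp_rot: [0.602, 1.57, -0.184]
contact_force: [-0.7, 0.4, 0.2]
grip_width: 91.5
rot [-0.05  0.03 -0.02] lin cm [-0.83  0.06 -0.  ] | now [467.6 117.6 212.7] F [-0.7  0.4  0.2] w 91.5 t 22.9
```

View pics/w5.png

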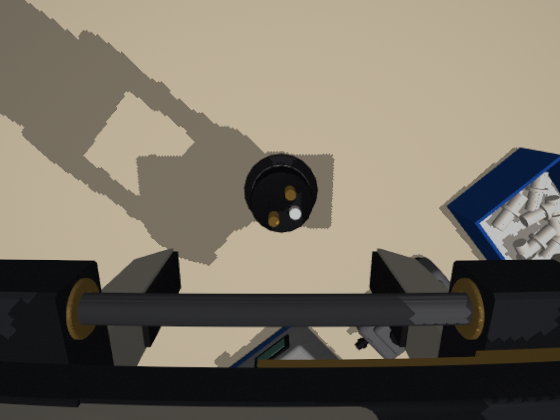

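The head's grip top is circular, about 249 to 314 wide with its lower edge at y=231. The flange spans x 244–317 with its top edge at y=155.

Run:
```python
from h import *
np.set_printoptions(precision=1,suppress=True)
a=px2w('w5',[(244.5,189),(317,189),(281,155)],33);b=px2w('w5',[(249.5,201),(313.5,201),(281,231)],73)
u=np.array([.7071,-.7071,0]);print(a,b);print(a[2]+33*u,b[2]-25*u,a[:2].mean(0),b[:2].mean(0))
```

```text
[[445.9 103.2  33. ]
 [491.3 148.7  33. ]
 [447.4 147.2  33. ]] [[451.3 107.9  73. ]
 [486.6 143.2  73. ]
 [486.3 107.9  73. ]]
[470.7 123.9  33. ] [468.6 125.5  73. ] [468.6 126.   33. ] [469.  125.5  73. ]
```

```bash
python3 -m crank '[{"linear":[0,0.65,-0.45],"delta_rot":[0,0,0],"fingers":1},{"linear":[3,0,0],"delta_rot":[0,0,0],"fingers":1},{"linear":[3.5,0,0],"delta_rot":[0,0,0],"fingers":1},{"linear":[3.5,0,0],"delta_rot":[0,0,0],"fingers":1},{"linear":[2.5,0,0],"delta_rot":[0,0,0],"fingers":1}]'
python3 -m crank '[{"linear":[1.5,0,0],"delta_rot":[0,0,0],"fingers":1},{"linear":[1,0,0],"delta_rot":[0,0,0],"fingers":1},{"linear":[0,0,0],"delta_rot":[0,0,0],"fingers":1},{"linear":[0,0,0],"delta_rot":[0,0,0],"fingers":0},{"linear":[0,0,0],"delta_rot":[0,0,0],"fingers":0}]'
python3 -c "
from h import *
plan(469,125.3,56,-45)"
python3 -m crank '[{"linear":[0,0,0],"delta_rot":[0,0,0],"fingers":0},{"linear":[0,0,0],"delta_rot":[0,0,0],"fingers":0},{"linear":[0,0,0],"delta_rot":[0,0,0],"fingers":0},{"linear":[0,0,0],"delta_rot":[0,0,0],"fingers":0},{"linear":[0,0,0],"delta_rot":[0,0,0],"fingers":0}]'
python3 -c "
from h import *
plan(469,125.3,56,-45)"
```

```text
time: 23.45
tool_pos: [468.0, 125.7, 85.5]
tcp_rot: [-2.336, 1.569, -3.123]
contact_force: [-0.4, -0.1, 0.1]
grip_width: 92.2
time: 23.95
tool_pos: [469.1, 125.9, 63.6]
tcp_rot: [0.951, 1.569, 0.165]
contact_force: [0.2, -0.5, -0.3]
grip_width: 80.0
rot [-0.04  0.06 -0.09] lin cm [ 0.16 -0.05  0.04] | now [469.1 125.9  63.6] F [ 0.2 -0.5 -0.3] w 80.0 t 23.95
time: 24.45
tool_pos: [468.3, 125.7, 62.9]
tcp_rot: [-1.014, 1.571, -1.8]
contact_force: [-0.9, -0.9, 2.7]
grip_width: 49.6
rot [-0.03  0.    0.  ] lin cm [0.09 0.02 0.08] | now [468.3 125.7  62.9] F [-0.9 -0.9  2.7] w 49.6 t 24.45
```

```bash
python3 -m crank '[{"linear":[-2,0,0],"delta_rot":[0,0,0],"fingers":0},{"linear":[-4,0,0],"delta_rot":[0,0,0],"fingers":0},{"linear":[-4,0,0],"delta_rot":[0,0,0],"fingers":0},{"linear":[-4,0,0],"delta_rot":[0,0,0],"fingers":0},{"linear":[-4,0,0],"delta_rot":[0,0,0],"fingers":0}]'
python3 -m crank '[{"linear":[-1.5,0,0],"delta_rot":[0,0,0],"fingers":0},{"linear":[0,0.1,2],"delta_rot":[0,0,0],"fingers":0},{"linear":[0,0.15,3.3],"delta_rot":[0,0,0],"fingers":0},{"linear":[0,0.15,3.3],"delta_rot":[0,0,0],"fingers":0},{"linear":[0,0.15,3.3],"delta_rot":[0,0,0],"fingers":0}]'
python3 -m crank '[{"linear":[0,0.15,3.3],"delta_rot":[0,0,0],"fingers":0},{"linear":[0,0.15,3.3],"delta_rot":[0,0,0],"fingers":0},{"linear":[0,0.15,3.3],"delta_rot":[0,0,0],"fingers":0},{"linear":[0,0,1.5],"delta_rot":[0,0,0],"fingers":0},{"linear":[0,0,0],"delta_rot":[0,0,0],"fingers":0}]'
python3 -m crank '[{"linear":[0,0,0],"delta_rot":[0,0,0],"fingers":0},{"linear":[0,0,0],"delta_rot":[0,0,0],"fingers":0},{"linear":[0,0,0],"delta_rot":[0,0,0],"fingers":0},{"linear":[0,0,0],"delta_rot":[0,0,0],"fingers":0},{"linear":[0,0,0],"delta_rot":[0,0,0],"fingers":0}]'
python3 -c "
from h import *
plan(642.3,-33.4,176,-45);snap('scene','s6');snap('wrist','w6')
i=cv2.imread('pics/s6.png')[130:280,140:420];cv2.imwrite('pics/s6c.png',cv2.resize(i,None,fx=2.8,fy=2.8,interpolation=cv2.INTER_CUBIC))"
```

```text
time: 24.95
tool_pos: [467.7, 125.8, 243.9]
tcp_rot: [-2.474, 1.57, 3.023]
contact_force: [1.5, -0.0, -3.2]
grip_width: 49.5
time: 25.45
tool_pos: [556.8, 44.8, 257.2]
tcp_rot: [-2.694, 1.57, 2.804]
contact_force: [2.0, -0.3, -1.9]
grip_width: 49.8
time: 25.95
tool_pos: [640.7, -33.7, 256.0]
tcp_rot: [-2.416, 1.569, 3.079]
contact_force: [0.9, 0.1, -2.2]
grip_width: 49.7
time: 26.45
tool_pos: [639.9, -31.5, 258.0]
tcp_rot: [0.885, 1.57, 0.1]
contact_force: [-0.4, 0.3, -2.4]
grip_width: 49.5
rot [-0.    0.01 -0.02] lin cm [7.6  0.04 0.3 ] | now [639.9 -31.5 258. ] F [-0.4  0.3 -2.4] w 49.5 t 26.45
```

View pics/s6c.png

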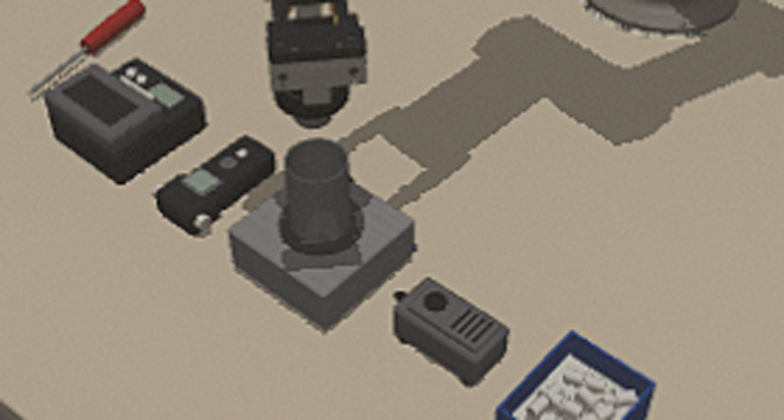

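The vessel stands upright and centred on the plate with the head held above it, and the tester and pump are well placed. I'll nudge 3 mm and lower the head.

```bash
python3 -m crank '[{"linear":[0,0.05,0.3],"delta_rot":[0,0,0],"fingers":0},{"linear":[1,0,0],"delta_rot":[0,0,0],"fingers":0},{"linear":[1,0,0],"delta_rot":[0,0,0],"fingers":0},{"linear":[1,0,0],"delta_rot":[0,0,0],"fingers":0},{"linear":[0,0,0],"delta_rot":[0,0,0],"fingers":0}]'
python3 -m crank '[{"linear":[0,0,0],"delta_rot":[0,0,0],"fingers":0},{"linear":[0,0,0],"delta_rot":[0,0,0],"fingers":0},{"linear":[0,0,0],"delta_rot":[0,0,0],"fingers":0},{"linear":[0,0,0],"delta_rot":[0,0,0],"fingers":0},{"linear":[0,0,0],"delta_rot":[0,0,0],"fingers":0}]'
python3 -c "
from h import *
plan(642.3,-33.4,176,-45)"
```

```text
time: 27.05
tool_pos: [641.5, -33.6, 225.0]
tcp_rot: [-2.543, 1.566, 2.954]
contact_force: [-0.1, 0.1, -1.8]
grip_width: 49.5
time: 27.55
tool_pos: [642.6, -33.8, 228.0]
tcp_rot: [0.828, 1.57, 0.042]
contact_force: [1.0, -0.4, -2.4]
grip_width: 49.5
rot [-0.03  0.02 -0.02] lin cm [ 4.6   0.   -0.05] | now [642.6 -33.8 228. ] F [ 1.  -0.4 -2.4] w 49.5 t 27.55
```

```bash
python3 -m crank '[{"linear":[0.9,0,0],"delta_rot":[0,0,0],"fingers":0},{"linear":[0.9,0,0],"delta_rot":[0,0,0],"fingers":0},{"linear":[0.9,0,0],"delta_rot":[0,0,0],"fingers":0},{"linear":[0.7,0,0],"delta_rot":[0,0,0],"fingers":0},{"linear":[0.6,0,0],"delta_rot":[0,0,0],"fingers":0}]'
python3 -m crank '[{"linear":[0.3,0,0],"delta_rot":[0,0,0],"fingers":0},{"linear":[0.2,0,0],"delta_rot":[0,0,0],"fingers":0},{"linear":[0,0,0],"delta_rot":[0,0,0],"fingers":0},{"linear":[0,0,0],"delta_rot":[0,0,0],"fingers":0},{"linear":[0,0,0],"delta_rot":[0,0,0],"fingers":0}]'
python3 -c "
from h import *
plan(642.3,-33.4,176,-45)"
```

```text
time: 28.05
tool_pos: [642.3, -33.7, 186.5]
tcp_rot: [-2.613, 1.57, 2.884]
contact_force: [0.7, -0.3, -2.2]
grip_width: 49.7
time: 28.55
tool_pos: [642.7, -33.8, 183.1]
tcp_rot: [0.718, 1.57, -0.068]
contact_force: [0.3, 0.6, -2.3]
grip_width: 49.5
rot [-0.03  0.03 -0.03] lin cm [ 0.11 -0.   -0.06] | now [642.7 -33.8 183.1] F [ 0.3  0.6 -2.3] w 49.5 t 28.55
```

The flange should now be about 1 mm above the rim. I'll lower it that last bit, release and retreat straight up.

```bash
python3 -m crank '[{"linear":[0.1,0,0],"delta_rot":[0,0,0],"fingers":0},{"linear":[0,0,0],"delta_rot":[0,0,0],"fingers":0},{"linear":[0,0,0],"delta_rot":[0,0,0],"fingers":1},{"linear":[0,0,0],"delta_rot":[0,0,0],"fingers":1},{"linear":[0,0,0],"delta_rot":[0,0,0],"fingers":1}]'
python3 -m crank '[{"linear":[0,0,0],"delta_rot":[0,0,0],"fingers":1},{"linear":[-0.8,0,0],"delta_rot":[0,0,0],"fingers":1},{"linear":[-1.5,0,0],"delta_rot":[0,0,0],"fingers":1},{"linear":[-2.5,0,0],"delta_rot":[0,0,0],"fingers":1},{"linear":[-2.5,0,0],"delta_rot":[0,0,0],"fingers":1}]'
python3 -m crank '[{"linear":[-2.5,0,0],"delta_rot":[0,0,0],"fingers":1},{"linear":[-1.5,0,0],"delta_rot":[0,0,0],"fingers":1},{"linear":[0,0,-2],"delta_rot":[0,0,0],"fingers":1},{"linear":[0,-1,-4],"delta_rot":[0,0,0],"fingers":1},{"linear":[0,-1,-4],"delta_rot":[0,0,0],"fingers":1}]'
python3 -m crank '[{"linear":[0,-2,-3],"delta_rot":[0,0,0],"fingers":1},{"linear":[0,-2,-3],"delta_rot":[0,0,0],"fingers":1},{"linear":[0,0,0],"delta_rot":[0,0,0],"fingers":1},{"linear":[0,0,0],"delta_rot":[0,0,0],"fingers":1},{"linear":[0,0,0],"delta_rot":[0,0,0],"fingers":1}]'
python3 -c "
from h import *
plan(642.3,-33.4,176,-45);snap('scene','s7');snap('top','t7')
i=cv2.imread('pics/s7.png')[130:300,140:420];i=cv2.resize(i,(790,480),interpolation=cv2.INTER_CUBIC);cv2.imwrite('pics/s7c.png',i)
i=cv2.imread('pics/t7.png')[145:275,140:420];cv2.imwrite('pics/t7c.png',cv2.convertScaleAbs(cv2.resize(i,None,fx=2.85,fy=2.85,interpolation=cv2.INTER_CUBIC),alpha=1.5))"
```

```text
time: 29.05
tool_pos: [642.6, -33.7, 182.0]
tcp_rot: [0.808, 1.57, 0.023]
contact_force: [0.3, 0.3, -0.8]
grip_width: 68.5
time: 29.55
tool_pos: [642.4, -33.7, 255.9]
tcp_rot: [-2.924, 1.571, 2.574]
contact_force: [0.3, 0.5, 0.7]
grip_width: 91.8
time: 30.05
tool_pos: [556.8, 23.2, 294.9]
tcp_rot: [1.14, 1.57, 0.353]
contact_force: [-0.3, -0.0, 0.6]
grip_width: 91.8
time: 30.55
tool_pos: [488.1, 36.8, 295.3]
tcp_rot: [0.729, 1.569, -0.057]
contact_force: [-0.1, 0.4, -0.9]
grip_width: 91.9
rot [-0.05  0.07 -0.07] lin cm [11.33  5.94 15.86] | now [488.1  36.8 295.3] F [-0.1  0.4 -0.9] w 91.9 t 30.55
```

View pics/s7c.png

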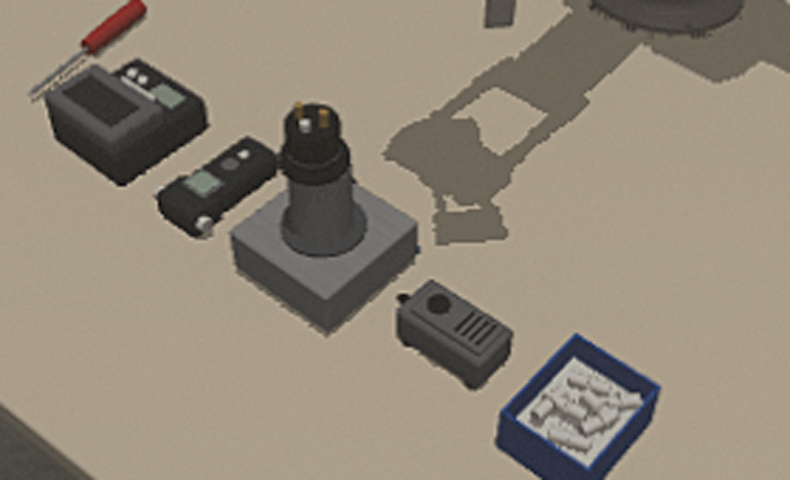

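View pics/t7c.png

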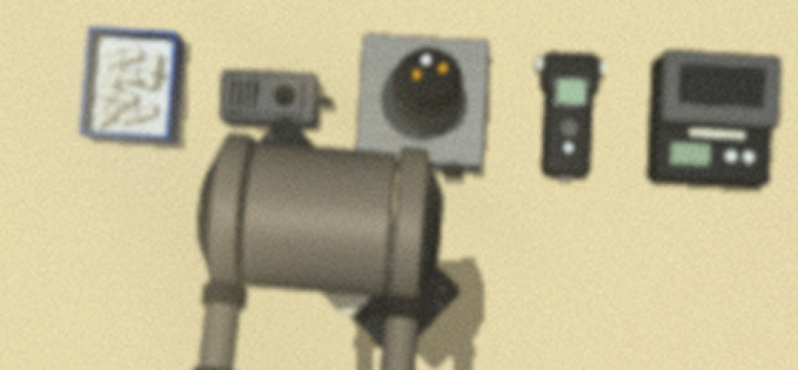

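The head is seated level on the vessel, the pump's nozzle points at the base, and the bystanders have not moved. A last check of the row in numbers:

Run:
```python
from h import *
np.set_printoptions(precision=1,suppress=True)
a=np.radians(-2.8);ex=np.array([np.cos(a),np.sin(a)]);ey=np.array([-ex[1],ex[0]])
f=lambda p,z:(lambda w:np.c_[w@ex,w@ey])((px2w('t7',np.array(p)/2.85+[140,145]-.3,z)[:,:2])-px2w('t7',np.array([[423,98]])/2.85+[140,145]-.3,64)[0,:2])
print('casing',f([(363,34),(489,40),(484,166),(357,158)],60))
p=f([(222,72),(319,74),(318,127),(221,122),(333,103)],[48,48,48,48,25]);print('pump',p,p[:4].mean(0))
t=f([(537,63),(604,66),(543,177),(590,179)],[17,17,25,25]);print('tester',t,t[:2].mean(0)-t[2:].mean(0))
```

```text
casing [[ 63.5  64. ]
 [ 63.4 -64.5]
 [-65.7 -64.7]
 [-63.6  63.7]]
pump [[ 19.6 206.6]
 [ 22.3 107.4]
 [-32.4 105.5]
 [-32.  204.5]
 [ -3.5  92.8]] [ -5.7 156. ]
tester [[  50.3 -118.6]
 [  50.5 -189. ]
 [ -70.5 -128.4]
 [ -70.2 -177. ]] [120.7  -1.1]
```

```bash
python3 -c "
from h import *
print(workorder.close_job())"
```

```text
the job is handed in; nothing more can be done
None
```

The calibration line is set up in the order air pump, heated base, breath tester, printer, and I handed the job in after about 31 s of robot time. The printer turned out to be on the right of the base.

The last checks used the top and scene cameras; positions are in the base's frame:

| Item | Measured | Target |
|---|---|---|
| Tester, along the row | about -153 mm | -150 mm, ±15 mm |
| Tester, across the row | about -2 mm | 0, ±20 mm |
| Pump, along the row | about 156 mm | 160 mm, ±15 mm |
| Pump, across the row | about -6 mm | 0, ±20 mm |
| Nozzle tip to casing | about 28–29 mm | 30 mm |

- **Tester and pump:** the tester's mouthpiece end points away from the robot, and the pump's nozzle faces the base.
- **Vessel and head:** the vessel was released within about 1 mm of the plate's measured centre. The head was released within 1 mm of where the vessel was let go, at its computed seated height. It looks level and fully down in the scene picture.
- **Bystanders:** the bin and screwdriver looked unmoved in the pictures. The bottle was outside the last crops; the arm did not work near it after the first grasp.
- **Disagreement:** the first top-camera estimates were 6–8 mm off the wrist camera's for the tester and head, on the left side. I used the wrist camera values for every grasp.

No check failed.

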